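Clean the contacts, book in and load the copier's toner

ROBOT

A 7-joint arm with a two-finger parallel gripper is mounted at the origin on the work surface. World frame = base frame: x ahead of the robot, y to its left, z up, the work surface at z = 0. Lengths are in m, angles in rad, forces in N, time in s.
With the tool pointing down it reaches from about 0.4 to 0.85 m from the base axis. Payload 4.4 kg.
Tool frame: the origin (TCP) lies midway between the tips of the shut fingers; the grasp point (between the pads) lies 19 mm behind it (bot.grasp_offset is the distance from the TCP to the grasp point, in m); z points along the fingers, y is the line along which they close (so a half turn about z gives the same grasp; the last joint's range is limited). The gripper opens to 94 mm and grips with 3 to 60 N. Pads are 16 mm wide; open, the fingers measure 119 mm over their backs; the gripper's body (75 mm by 177 mm) begins 78 mm behind the grasp point.
Start: joints at [-0.066, 0.628, 0.038, 1.517, -0.027, 0.996, -0.02], TCP at [0.65, 0, 0.205] pointing down, gripper open.
Joint ranges: [-3.06, 3.06], [-0.37, 2.12], [-1.25, 1.32], [0.18, 2.47], [-1.1, 4.24], [0.23, 1.98], [-2.94, 2.94]. Speed limits (rad/s): [2.57, 2.57, 3.14, 3.14, 3.14, 3.14, 3.14].

INTERFACE

Orientations are given as a rotation vector (axis times angle).
In Python, from workcell import status, cams, job, bot gives the robot as it stands. The module is installed in compiled form; this text tells all that it offers.
- The arm moves only by the tool step_arm, never from a script. Its argument "targets" is one flat list of numbers, 5 for each row, row after row: the opening, from 0 (shut) to 1 (fully open), then the shift along the world's x, y, z in cm, then the turn about the world's z in degrees. In form: [grip, x, y, z, roll, grip, x, y, z, roll, ...]. A call has 1 to 12 rows; each row shifts and turns the commanded pose from where the row before left it; what a row does not reach is not made up. A row lasts 1/12 s, in which the tool goes at most 41.7 mm and 7.16 degrees, less where a joint would pass 70% of its speed; a pose out of reach is approached as far as the arm can. A call is refused whole if a number of a shift passes 4.17 or a number of a turn 7.16, either way. A call with a gripper value outside its range is refused whole. The fingers move at their own pace and stop on an object; "grip_force" is the grip in N (left out, the last holds). Time passes only in rows, so rows that do not move let the fingers close. It gives the time, the measured TCP pose, the force, the opening and the grip force at its end, in the units of the state.
- status.sense(): the state, without advancing time (a new reading comes with each control period).
- cams.get_image(name): name is "scene" or "side" or "wrist"; returns a dict with "img" (480x640x3 uint8, red, green, blue), "z_map" (480x640 float32, m along the optical axis (not along the pixel's ray), 0 where there is no reading), "mtx" (3x3 intrinsics, pixels), "pose" (4x4, takes a point from camera to world coordinates); the wrist camera has in their place "mount" (4x4, takes a point from camera to tool coordinates, whose origin is the TCP and whose axes are the flange's). Camera axes: x right, y up, looking along -z (the intrinsics and any distortion apply to the point x, -y, -z); pixel columns grow to the right and rows downward; lengths in m; the calibration is good to about 2 mm. A picture is of the moment at which its call begins: read the wrist's pose just before it.
- job.finish_job(): hands the job in; it is judged then, once.
The state is a dict: "time_s": time; "joint_pos": joint angles; "qvel": joint speeds; "effort": joint torques, N m; "eef_pos": TCP position; "ee_rot": TCP orientation; "ft_force": force on the tool from outside, world axes, zero at the start; "wrist_torque": the same for the moment, N m; "grip_width": finger opening in m; "grip_force": force on a finger pad.
Only numpy, scipy, OpenCV 4.12 (cv2) and the standard library are available. Lean on these libraries where they do the work, as an engineer would, in place of code of your own. Each camera call takes 0.05 s, during which the arm holds its last target. There are 200 camera calls.

TASK

Get the copier's toner tray ready: take the brush from its stand, dip its tip deep into the cleaner cup, wipe it lightly along the tray's contact strip from the end with the green dot to the other end, and stand it back in its stand. Then book in the new toner cartridges where they lie, in the order cyan, magenta, yellow (one may be missing): aim the hand scanner at the middle of each label and hold it steady for a second, then stand it back upright on the middle of its charging pad. Once booked in, lay each cartridge label up and fully home in the bay of its own colour, leaving the cup and the other desk things where they are.

Things in the scene. Friction and masses are not known exactly. Their poses are not given: they have to be found in the camera images.
- tray: fixed grey toner tray taken out of the copier, a plate 210 x 275 x 8 mm (x, y, z) on the counter; origin at the centre of its underside. Along its near (-x) edge runs a black rail, 32 mm wide and 250 mm long (along y), top 24 mm above the counter, carrying the contact strip; the three colour bays stand behind it (+x), 85 mm apart along y
- strip: white contact strip with copper pads, 24 x 200 x 10 mm, long along y; origin at its centre. Its top is 34 mm above the counter. It is sprung and gives up to 5 mm downward (about 1 N to start it moving, 4 N fully down)
- strip_start (a point): point on the strip's top surface 85 mm from its centre towards +y: the start end, the one with the green dot on the rail beside it
- strip_mid (a point): middle of the strip's top surface
- strip_end (a point): point on the strip's top surface 85 mm from its centre towards -y: the end without a dot
- brush: cleaning brush, 175 mm long, standing bristles down in its stand; origin at the centre of the bristle tip, z along the brush to the handle's end. Stiff dark bristle head of diameter 20 mm at the tip and 26 mm above, metal ferrule of diameter 27 mm from z = 30 to 65 mm, round blue handle of diameter 20 mm from z = 65 to 175 mm. 80 g
- brush_tip (a point): centre of the flat bristle tip
- brush_stand: fixed white open square pot, 46 x 46 mm outside, 36 x 36 mm inside, 60 mm high, inner floor 5 mm above the counter; origin at the centre of its underside. The brush stands in it
- cup: small open amber cleaner cup, loose, outer rim diameter 84 mm, wall 4 mm, narrowing a little downward, 70 mm high, inner floor about 5 mm above its underside; origin at the centre of its underside. 450 g
- scanner: white and grey hand-held barcode scanner, 109 mm high, standing upright on its foot (60 x 48 mm); origin on the underside at the foot (foot centre 5 mm behind it). Its head is a box 100 x 36 x 34 mm (x, y, z) on top, centre 5 mm forward and 92 mm above the origin, gripped from above across its 36 mm width; +x is forward. 270 g
- scanner_window: red reading window under the scanner's nose, fixed to the scanner 55 mm forward of and 80 mm above its origin; origin at the window's centre, z axis along the reading beam, which points forward and 45 degrees down when the scanner is upright. It reads a label 80 to 220 mm away that lies within 20 mm of the beam's line
- pad: fixed black charging pad, 96 x 80 x 8 mm; origin at the centre of its underside. The scanner stands on it
- stapler: bystander: red and black stapler, 135 x 36 x 55 mm, origin at the centre of its underside
- mug: bystander: white mug, 80 mm diameter, 90 mm high, handle on its +y side; origin at the centre of its underside
- tape: bystander: black tape dispenser, 130 x 55 x 80 mm, origin at the centre of its underside
- toner_cyan: cyan toner cartridge with black ends, a box 130 x 44 x 34 mm (x, y, z) with an upright black carrying ridge on top, 48 x 16 x 24 mm, its middle 30 mm towards -x from the cartridge's middle and its top 58 mm above the underside, to be gripped from above across its 16 mm width; 350 g, lying on the counter label up; origin at the centre of its underside. May be absent
- cyan_label (a point): centre of the white barcode label (46 x 36 mm) on top of the cyan cartridge, 29 mm towards +x from the cartridge's middle, 34 mm above its underside
- bay_cyan: cyan bay of the toner tray: fixed open box with black walls, cyan floor and cyan front tag, inside 142 x 56 mm (x, y), wall 4 mm, 18 mm high, inner floor 4 mm above its origin (centre of its underside, 8 mm above the counter)
- toner_magenta: magenta toner cartridge with black ends, a box 130 x 44 x 34 mm (x, y, z) with an upright black carrying ridge on top, 48 x 16 x 24 mm, its middle 30 mm towards -x from the cartridge's middle and its top 58 mm above the underside, to be gripped from above across its 16 mm width; 350 g, lying on the counter label up; origin at the centre of its underside. May be absent
- magenta_label (a point): centre of the white barcode label (46 x 36 mm) on top of the magenta cartridge, 29 mm towards +x from the cartridge's middle, 34 mm above its underside
- bay_magenta: magenta bay of the toner tray: fixed open box with black walls, magenta floor and magenta front tag, inside 142 x 56 mm (x, y), wall 4 mm, 18 mm high, inner floor 4 mm above its origin (centre of its underside, 8 mm above the counter)
- toner_yellow: yellow toner cartridge with black ends, a box 130 x 44 x 34 mm (x, y, z) with an upright black carrying ridge on top, 48 x 16 x 24 mm, its middle 30 mm towards -x from the cartridge's middle and its top 58 mm above the underside, to be gripped from above across its 16 mm width; 350 g, lying on the counter label up; origin at the centre of its underside. May be absent
- yellow_label (a point): centre of the white barcode label (46 x 36 mm) on top of the yellow cartridge, 29 mm towards +x from the cartridge's middle, 34 mm above its underside
- bay_yellow: yellow bay of the toner tray: fixed open box with black walls, yellow floor and yellow front tag, inside 142 x 56 mm (x, y), wall 4 mm, 18 mm high, inner floor 4 mm above its origin (centre of its underside, 8 mm above the counter)
Things that resemble listed ones, but are neither listed nor needed, are in the scene too. What is shaped like the scanner but purple is not meant. Of the things that look like the brush_stand, take the one that is farthest to the robot's left at the start.

How it is judged:
On the way, in this order (a step that is already met when the one before it is completed fails the run):
1. dip the held brush's tip at least 30 mm below the rim of the cleaner cup (contact force between the fingers and brush above 0.5 N and horizontal distance between brush_tip and cup below 0.035 m and z of brush_tip in the frame of cup between 0 and 0.04 m), for 0.2 s.
2. press the held brush's tip on the strip's start end (green dot), within 20 mm of site strip_start (contact force between the fingers and brush above 0.5 N and distance between brush_tip and strip_start below 0.02 m and contact force between brush and strip above 0.3 N), for 0.1 s.
3. wipe over the strip's middle, pressing (contact force between the fingers and brush above 0.5 N and distance between brush_tip and strip_mid below 0.03 m and contact force between brush and strip above 0.3 N), for 0.05 s.
4. wipe to the strip's other end, within 20 mm of site strip_end, pressing (contact force between the fingers and brush above 0.5 N and distance between brush_tip and strip_end below 0.02 m and contact force between brush and strip above 0.3 N), for 0.1 s.
5. hold the scanner steady with its beam on the cyan label (80 to 220 mm away, within 20 mm, no more than 60 degrees from square on), the cartridge not yet loaded (x of cyan_label in the frame of scanner_window between -0.02 and 0.02 m and y of cyan_label in the frame of scanner_window between -0.02 and 0.02 m and z of cyan_label in the frame of scanner_window between 0.08 and 0.22 m and angle between the z axis of scanner_window and the z axis of toner_cyan, either way round below 1.05 rad and horizontal distance between toner_cyan and bay_cyan above 0.06 m), for 0.8 s.
6. hold the scanner steady with its beam on the magenta label (80 to 220 mm away, within 20 mm, no more than 60 degrees from square on), the cartridge not yet loaded (x of magenta_label in the frame of scanner_window between -0.02 and 0.02 m and y of magenta_label in the frame of scanner_window between -0.02 and 0.02 m and z of magenta_label in the frame of scanner_window between 0.08 and 0.22 m and angle between the z axis of scanner_window and the z axis of toner_magenta, either way round below 1.05 rad and horizontal distance between toner_magenta and bay_magenta above 0.06 m), for 0.8 s.
7. hold the scanner steady with its beam on the yellow label (80 to 220 mm away, within 20 mm, no more than 60 degrees from square on), the cartridge not yet loaded (x of yellow_label in the frame of scanner_window between -0.02 and 0.02 m and y of yellow_label in the frame of scanner_window between -0.02 and 0.02 m and z of yellow_label in the frame of scanner_window between 0.08 and 0.22 m and angle between the z axis of scanner_window and the z axis of toner_yellow, either way round below 1.05 rad and horizontal distance between toner_yellow and bay_yellow above 0.06 m), for 0.8 s.
At the end, for the whole second after the job is handed in: each cartridge lies flat, label up, on the floor of its own colour's bay (within 15 mm lengthways, 12 mm sideways, 0.15 rad, either way round); brush in its stand, bristles down; scanner upright within 30 mm of its pad's middle; cup upright; all released and at rest (x of toner_cyan in the frame of bay_cyan between -0.015 and 0.015 m and y of toner_cyan in the frame of bay_cyan between -0.012 and 0.012 m and z of toner_cyan in the frame of bay_cyan below 0.009 m and angle between each of toner_cyan, toner_magenta, toner_yellow, scanner, cup's own z axis and vertical below 0.08 rad and angle between the x axis of toner_cyan and the x axis of bay_cyan, either way round below 0.15 rad and linear speed of each of toner_cyan, toner_magenta, toner_yellow, brush, scanner below 0.02 m/s and x of toner_magenta in the frame of bay_magenta between -0.015 and 0.015 m and y of toner_magenta in the frame of bay_magenta between -0.012 and 0.012 m and z of toner_magenta in the frame of bay_magenta below 0.009 m and angle between the x axis of toner_magenta and the x axis of bay_magenta, either way round below 0.15 rad and x of toner_yellow in the frame of bay_yellow between -0.015 and 0.015 m and y of toner_yellow in the frame of bay_yellow between -0.012 and 0.012 m and z of toner_yellow in the frame of bay_yellow below 0.009 m and angle between the x axis of toner_yellow and the x axis of bay_yellow, either way round below 0.15 rad and horizontal distance between brush_tip and brush_stand below 0.02 m and height (world z) of brush_tip below 0.015 m and angle between brush's own z axis and vertical below 0.3 rad and horizontal distance between scanner and pad below 0.03 m and z of scanner in the frame of pad below 0.012 m); the robot touches nothing.
It fails at once if the brush presses on the strip with more than 30 N (contact force between brush and strip above 30 N).
It fails at once if the cleaner cup is pushed more than 40 mm or tipped (distance of cup from where it was at the start of the episode above 0.04 m or angle between cup's own z axis and vertical above 0.4 rad).
It fails at once if the stapler, mug or tape dispenser is moved more than 30 mm (distance of any of stapler, mug, tape from where it was at the start of the episode above 0.03 m).
Of toner_cyan, toner_magenta, toner_yellow only 2 to 3 are there at a start; the rules pass over those that are not, and their reading is None.
At some moment in a run one of toner_cyan, toner_magenta, toner_yellow may be knocked a few centimetres aside while the robot is not near it.
It also fails if it takes over 210 s, if anything falls off the work surface, if the arm or the gripper's body presses on something with over 40 N, if the wrist force passes 120 N, or if a joint passes its speed limit or range.

## Working session

There is one attempt and no reset: what is moved stays moved. The work goes in short steps, Python scripts to look and compute and a tool call to move; the robot and the scene stay as the last step left them, time stands still between calls to the robot, and variables do not carry over. Pictures are saved under pics/ and viewed, at most 14 in all, crops included, and the job is handed in when it is done.

Besides the shell and the picture viewer there is one more tool, called after "Request:" as name(argument=value, ...) on one line, values as JSON. step_arm: Moves the arm, as the interface text tells. Its arguments: {"type":"object","properties":{"targets":{"type":"array","items":{"type":"number"}},"grip_force":{"type":"number"}},"required":["targets"]}

```bash
mkdir -p pics; ls; cat > h.py <<'E'
import numpy as np, cv2
from workcell import status, cams, job, bot
from scipy.spatial.transform import Rotation as R
def grab(n):
    s=status.sense(); d=cams.get_image(n)
    if 'pose' in d: P=np.array(d['pose'])
    else:
        T=np.eye(4);T[:3,:3]=R.from_rotvec(s['ee_rot']).as_matrix();T[:3,3]=s['eef_pos'];P=T@np.array(d['mount'])
    z=d['z_map'];K=np.array(d['mtx']);v,u=np.mgrid[:480,:640]
    pc=np.stack([(u-K[0,2])/K[0,0]*z,-(v-K[1,2])/K[1,1]*z,-z,np.ones_like(z)],-1)
    W=(pc@P.T)[...,:3]; W[z==0]=np.nan
    return d['img'],W,P,d
def save(n,img): cv2.imwrite('pics/'+n,img[...,::-1])
E
python3 - <<'E'
from h import *
print(status.sense())
for n in ['scene','side','wrist']:
    i,W,P,d=grab(n);save(n+'0.png',i);np.savez(n+'0.npz',i=i,W=W);print(n,d['mtx'],P.round(3),[k for k in d])
E
```

```text
pics
{'time_s': 0.0, 'joint_pos': array([-0.06582408,  0.62927892,  0.03843818,  1.5183242 , -0.02702677,
        0.99629618, -0.01995784]), 'qvel': array([ 7.53504504e-04,  9.82568651e-04,  1.72438811e-03, -3.79417116e-04,
        4.89476151e-04, -6.11752562e-06,  6.10336261e-04]), 'effort': array([ 1.05774864e-04, -5.49729431e+01,  1.14371493e+00, -1.86633307e+01,
       -5.21096285e-02,  2.37884105e-02,  1.36332897e-04]), 'eef_pos': array([6.49360450e-01, 5.64163047e-05, 2.04611604e-01]), 'ee_rot': array([-2.22048178e+00, -2.22060551e+00,  1.98044203e-03]), 'ft_force': array([ 0.0576081 , -0.15961661, -0.57236185]), 'wrist_torque': array([-0.00324925, -0.00356314,  0.04623554]), 'grip_force': 0.0, 'grip_width': 0.09401879651470463}
scene [[543.45851268   0.         320.76963476]
 [  0.         543.45851268 244.82958361]
 [  0.           0.           1.        ]] [[ 0.15  -0.601  0.785  1.667]
 [ 0.989  0.102 -0.111 -0.163]
 [-0.013  0.792  0.61   0.943]
 [ 0.     0.     0.     1.   ]] ['img', 'z_map', 'mtx', 'pose']
side [[510.21908756   0.         318.2457298 ]
 [  0.         510.21908756 245.32646861]
 [  0.           0.           1.        ]] [[ 0.803  0.402 -0.44   0.017]
 [-0.596  0.561 -0.575 -0.723]
 [ 0.015  0.724  0.69   0.939]
 [ 0.     0.     0.     1.   ]] ['img', 'z_map', 'mtx', 'pose']
wrist [[366.2924398    0.         324.09542445]
 [  0.         366.2924398  242.21294332]
 [  0.           0.           1.        ]] [[ 1.    -0.002  0.002  0.65 ]
 [ 0.001  0.962  0.274  0.079]
 [-0.002 -0.274  0.962  0.384]
 [ 0.     0.     0.     1.   ]] ['img', 'z_map', 'mtx', 'mount']
```

View pics/scene0.png

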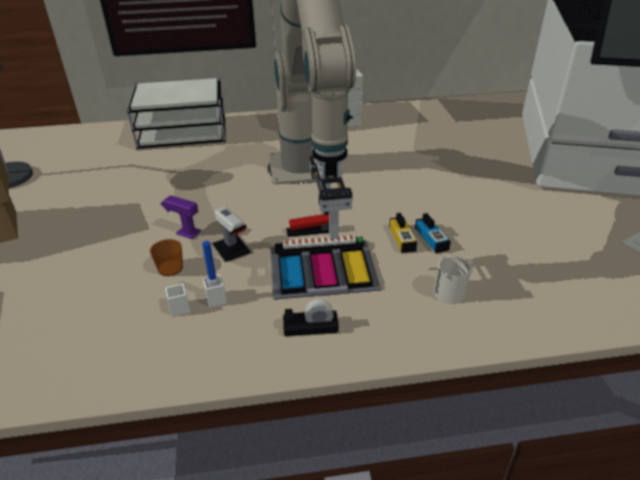

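View pics/side0.png

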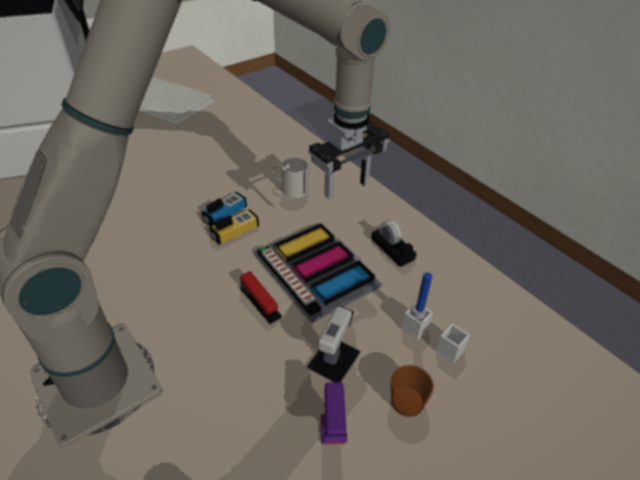

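Scene view: the brush stands in the white pot at (214,290), a second, empty pot is at (177,299). The scanner is white at (230,230), its purple decoy at (182,215), cup (167,257), cyan cartridge (432,232), yellow (402,234), and no magenta visible. The robot's left is +y, image right, so the pot at (214,290) is the stand meant. I'll confirm that with a rectified top-down map.

```bash
cat > ortho.py <<'E'
from h import *
# top-down max-height map, 1.5 mm/px; rows: x 1.0->0.25 top to bottom, cols: y .45 -> -.55
def ortho(data,res=.0015,x0=.2,x1=1.0,y0=-.5,y1=.5):
    H=np.full((int((x1-x0)/res),int((y1-y0)/res)),-1.);C=np.zeros(H.shape+(3,),np.uint8)
    for i,W in data:
        p=W.reshape(-1,3);c=i.reshape(-1,3);k=np.isfinite(p[:,0])&(p[:,2]<.2);p=p[k];c=c[k]
        r=((x1-p[:,0])/res).astype(int);q=((y1-p[:,1])/res).astype(int)
        m=(r>=0)&(r<H.shape[0])&(q>=0)&(q<H.shape[1]);r,q,p,c=r[m],q[m],p[m],c[m]
        o=np.argsort(p[:,2]);
        for a in range(2):
            for b in range(2):
                rr=np.clip(r+a,0,H.shape[0]-1);qq=np.clip(q+b,0,H.shape[1]-1)
                up=p[o,2]>=H[rr[o],qq[o]]; H[rr[o][up],qq[o][up]]=p[o,2][up];C[rr[o][up],qq[o][up]]=c[o][up]
    return H,C
E
python3 - <<'E'
from ortho import *
D=[(np.load(n+'0.npz')['i'],np.load(n+'0.npz')['W']) for n in ['scene','side']]
for (i,W),n in zip(D,['scene','side']):
    for nm,lo,hi in [('blue',(100,150,60),(125,255,255)),('mag',(150,120,60),(172,255,255)),('yel',(22,150,80),(34,255,255)),('purple',(130,80,40),(149,255,255)),('amber',(5,150,60),(18,255,255)),('green',(50,100,60),(85,255,255))]:
        m=cv2.inRange(cv2.cvtColor(i,cv2.COLOR_RGB2HSV),lo,hi)
        nn,l,st,ce=cv2.connectedComponentsWithStats(m)
        for k in range(1,nn):
            if st[k,4]>(8 if nm=='green' else 40):
                p=W[l==k];p=p[np.isfinite(p[:,0])]
                if len(p): print(n,nm,st[k,4],ce[k].round(),np.median(p,0).round(3),p.min(0).round(3),p.max(0).round(3))
H,C=ortho(D);cv2.imwrite('pics/o.png',cv2.resize(C,None,fx=1.1,fy=1.1)[...,::-1])
E
```

```text
scene blue 267 [426. 232.] [0.476 0.305 0.03 ] [0.422 0.291 0.005] [0.545 0.34  0.043]
scene blue 228 [209. 260.] [ 0.639 -0.286  0.135] [ 0.63  -0.294  0.076] [ 0.646 -0.279  0.185]
scene blue 684 [291. 272.] [ 0.574 -0.088  0.014] [ 0.504 -0.118  0.009] [ 0.654 -0.059  0.033]
scene mag 691 [323. 269.] [ 0.579 -0.003  0.015] [ 0.505 -0.035  0.009] [0.657 0.026 0.031]
scene yel 214 [397. 230.] [0.459 0.222 0.034] [0.408 0.218 0.007] [0.53  0.26  0.041]
scene yel 645 [355. 267.] [0.582 0.082 0.015] [0.506 0.051 0.007] [0.661 0.112 0.033]
scene purple 770 [183. 214.] [ 0.343 -0.368  0.09 ] [ 0.291 -0.427  0.004] [ 0.372 -0.329  0.116]
scene amber 137 [21.  3.] [-1.889 -1.383  0.158] [-1.932 -1.494  0.142] [-1.855 -1.268  0.178]
scene amber 218 [30. 34.] [-1.892 -1.382 -0.013] [-1.937 -1.548 -0.036] [-1.851 -1.277  0.012]
scene amber 102 [44. 49.] [-1.892 -1.328 -0.101] [-1.928 -1.437 -0.126] [-1.845 -1.262 -0.08 ]
scene amber 70 [ 9. 51.] [-1.892 -1.545 -0.102] [-1.919 -1.597 -0.12 ] [-1.859 -1.459 -0.087]
scene amber 83 [45. 64.] [-1.892 -1.355 -0.193] [-1.921 -1.447 -0.213] [-1.846 -
[... 984 characters left out ...]
73 -0.088  0.012] [ 0.498 -0.115  0.005] [ 0.647 -0.062  0.031]
side blue 252 [424. 292.] [ 0.624 -0.295  0.137] [ 0.619 -0.302  0.074] [ 0.635 -0.286  0.182]
side mag 748 [320. 262.] [ 0.575 -0.003  0.012] [ 0.502 -0.037  0.005] [0.652 0.025 0.027]
side yel 417 [236. 229.] [0.455 0.217 0.025] [0.407 0.212 0.001] [0.523 0.245 0.05 ]
side yel 614 [303. 242.] [0.582 0.083 0.012] [0.505 0.058 0.006] [0.657 0.108 0.027]
side purple 1296 [333. 414.] [ 0.316 -0.385  0.107] [ 0.276 -0.437  0.   ] [ 0.393 -0.289  0.113]
side amber 1391 [408. 390.] [ 0.495 -0.404  0.037] [ 0.447 -0.455 -0.   ] [ 0.527 -0.373  0.073]
side green 17 [263. 248.] [0.478 0.112 0.027] [0.47  0.106 0.022] [0.486 0.116 0.029]
```

View pics/o.png

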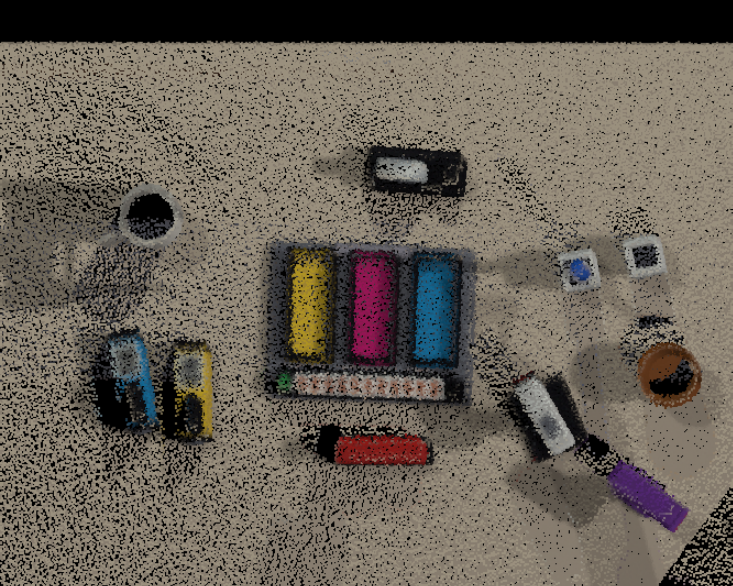

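Top-down map: the brush (blue dot at (579,270)) is in the left-hand pot, y≈-0.29. The empty pot at (645,257), y≈-0.38, is further right, so the brush's pot is the stand. The white scanner is at (545,415) on its black pad with its nose up-left, and the purple one at (648,493) is the decoy. Only cyan (130,380) and yellow (190,390) cartridges are here, so magenta is absent. Next come precise fits.

```bash
cat > fit.py <<'E'
from ortho import *
def sel(W,x,y,z):
    p=W.reshape(-1,3);return np.nan_to_num(p[:,0],nan=-9).__gt__(x[0])&(p[:,0]<x[1])&(p[:,1]>y[0])&(p[:,1]<y[1])&(p[:,2]>z[0])&(p[:,2]<z[1])
def rect(p):
    (c,s,a)=cv2.minAreaRect((p[:,:2]*1000).astype(np.float32));
    # yaw of long axis
    if s[0]<s[1]: a+=90
    a=(a+90)%180-90
    return np.round(c,1),np.round(sorted(s)[::-1],1),round(a,1)
E
python3 - <<'E'
from fit import *
D={n:np.load(n+'0.npz')['W'].reshape(-1,3) for n in ['scene','side']}
D['both']=np.vstack([D['scene'],D['side']])
def f(nm,x,y,z):
    for n in D:
        p=D[n][sel(D[n],x,y,z)]
        if len(p)>8: print(nm,n,len(p),*rect(p),'zmed',np.median(p[:,2]).round(4),'mean',p[:,:2].mean(0).round(4))
f('stand',(.58,.69),(-.335,-.25),(.05,.066))
f('cup rim',(.42,.56),(-.47,-.35),(.062,.08))
for z in [.08,.1,.12,.14,.16,.175]: f('brush%.2f'%z,(.58,.69),(-.335,-.25),(z-.008,z+.008))
f('scanner head',(.36,.52),(-.29,-.17),(.1,.13))
f('pad',(.34,.54),(-.33,-.14),(.004,.014))
f('strip',(.44,.52),(-.15,.16),(.0315,.04))
f('cyan ridge',(.36,.56),(.27,.38),(.048,.065))
f('cyan top',(.36,.56),(.27,.38),(.028,.04))
f('yel ridge',(.36,.56),(.2,.268),(.048,.065))
f('yel top',(.36,.56),(.2,.27),(.028,.04))
f('tray',(.42,.68),(-.17,.16),(.004,.045))
f('tablesanity',(.7,.75),(-.1,.1),(-.02,.02))
E
```

```text
stand scene 191 [ 632.4 -287.2] [51.3 45.6] 9.9 zmed 0.0595 mean [ 0.6407 -0.2862]
stand side 242 [ 630.1 -291.5] [48.8 45.7] 9.9 zmed 0.0575 mean [ 0.6242 -0.2958]
stand both 433 [ 631.8 -289.3] [53.  49.5] 9.9 zmed 0.0582 mean [ 0.6315 -0.2915]
cup rim scene 250 [ 490.7 -408. ] [84.4 82.6] -17.6 zmed 0.0687 mean [ 0.4908 -0.41  ]
cup rim side 390 [ 488.5 -414. ] [84.8 81.3] 46.1 zmed 0.0682 mean [ 0.4893 -0.4137]
cup rim both 640 [ 489.  -411.3] [88.1 85.2] 51.7 zmed 0.0683 mean [ 0.4899 -0.4123]
brush0.08 scene 46 [ 636.3 -286.7] [24.2 18.4] -89.4 zmed 0.079 mean [ 0.6371 -0.2866]
brush0.08 side 45 [ 625.6 -294. ] [20.2 13.5] -56.6 zmed 0.0791 mean [ 0.6252 -0.2944]
brush0.08 both 91 [ 632.4 -290. ] [25.5 22.4] 59.6 zmed 0.0791 mean [ 0.6312 -0.2905]
brush0.10 scene 44 [ 638.2 -287.3] [19.4 10.8] 86.3 zmed 0.1005 mean [ 0.6384 -0.2863]
brush0.10 side 43 [ 626.  -294.6] [19.3  9.3] -54.0 zmed 0.1001 mean [ 0.6246 -0.2952]
brush0.10 both 87 [ 632.2 -289.6] [25.6 19.2] 42.8 zmed 0.1002 mean [ 0.6316 -0.2907]
brush0.12 scene 42 [ 637.6 -287.5] [20.4 14.1] 86.0 zmed 0.1194 mean [ 0.637
[... 2573 characters left out ...]
]
yel top side 471 [462.5 237.1] [136.2  50.8] 2.3 zmed 0.0331 mean [0.4664 0.2313]
yel top both 862 [464.3 237.9] [143.7  52.2] 2.3 zmed 0.0342 mean [0.474  0.2345]
tray scene 5948 [550.   -4.9] [330.  259.7] -90.0 zmed 0.0149 mean [ 0.5678 -0.006 ]
tray side 6671 [551.5  -1.5] [326.1 239. ] -88.3 zmed 0.0134 mean [ 0.5512 -0.0231]
tray both 12619 [550.   -4.9] [330.  259.7] -90.0 zmed 0.0142 mean [ 0.559  -0.0151]
tablesanity scene 601 [7.25e+02 5.00e-01] [199.   49.8] 89.9 zmed 0.0015 mean [0.7237 0.042 ]
tablesanity side 982 [7.25e+02 1.00e-01] [199.7  49.8] 90.0 zmed -0.0009 mean [ 0.7254 -0.0069]
tablesanity both 1583 [7.25e+02 1.00e-01] [199.7  49.8] 90.0 zmed 0.0 mean [0.7247 0.0117]
```

Request:
step_arm(targets=[1, -0.2, -3.8, 0, 0, 1, -0.2, -3.8, 0, 0, 1, -0.2, -3.8, 0, 0, 1, -0.2, -3.8, 0, 0, 1, -0.2, -3.8, 0, 0, 1, -0.2, -3.8, 0, 0, 1, -0.2, -3.8, 0, 0, 1, -0.4, -2.3, 0, 0, 1, 0, 0, 0, 0], grip_force=30)

```text
time_s: 0.9
eef_pos: [0.6287, -0.298, 0.2049]
ee_rot: [2.231, 2.209, -0.009]
ft_force: [-0.7, -0.3, 0.0]
grip_width: 0.0938
grip_force: 0.0
```

Request:
step_arm(targets=[1, 0, 0, 0, 0, 1, 0, 0, 0, 0, 1, 0, 0, 0, 0])

```text
time_s: 1.15
eef_pos: [0.6327, -0.2864, 0.2053]
ee_rot: [-2.217, -2.224, -0.002]
ft_force: [0.0, 0.9, 0.1]
grip_width: 0.094
grip_force: 0.0
```

```bash
python3 - <<'E'
from fit import *
i,W,P,d=grab('wrist')
p=W.reshape(-1,3)
for z in [(.05,.066),(.09,.12),(.12,.15),(.15,.172),(.172,.19)]:
    q=p[sel(p,(.58,.69),(-.335,-.25),z)]
    if len(q)>5: print(z,len(q),*rect(q),np.median(q[:,2]).round(4))
print(status.sense()['eef_pos'])
E
```

```text
(0.05, 0.066) 1034 [ 632.1 -289.8] [46.2 46. ] -80.1 0.0599
(0.09, 0.12) 223 [ 632.2 -284.7] [19.8  9.9] -0.3 0.1063
(0.12, 0.15) 307 [ 632.1 -284.8] [20. 10.] 0.5 0.1366
(0.15, 0.172) 307 [ 632.1 -284.9] [20.  10.3] -0.2 0.1617
(0.172, 0.19) 852 [ 632.  -289.4] [19.4 18.8] 14.6 0.18
[ 0.63278373 -0.28645333  0.20543592]
```

Request:
step_arm(targets=[1, 0, -0.3, -2, 0, 1, 0, 0, -3, 0, 1, 0, 0, -3, 0, 1, 0, 0, -2, 0, 1, 0, 0, -0.5, 0, 1, 0, 0, 0, 0, 1, 0, 0, 0, 0, 0, 0, 0, 0, 0, 0, 0, 0, 0, 0, 0, 0, 0, 0, 0, 0, 0, 0, 0, 0, 0, 0, 0, 0, 0], grip_force=30)

```text
time_s: 2.2
eef_pos: [0.6323, -0.2921, 0.1011]
ee_rot: [2.221, 2.221, 0.001]
ft_force: [-0.1, -0.5, -0.5]
grip_width: 0.0643
grip_force: 0.0
```

Request:
step_arm(targets=[0, 0, 0, 0, 0, 0, 0, 0, 0, 0, 0, 0, 0, 0, 0, 0, 0, 0, 0, 0, 0, 0, 0, 0, 0, 0, 0, 0, 0, 0, 0, 0, 0, 0, 0, 0, 0, 0, 0, 0, 0, 0, 0, 0, 0, 0, 0, 0, 0, 0])

```text
time_s: 3.03
eef_pos: [0.632, -0.2919, 0.1004]
ee_rot: [-2.221, -2.221, -0.0]
ft_force: [0.7, -0.2, -0.6]
grip_width: 0.0197
grip_force: 30.0
```

Request:
step_arm(targets=[0, 0, 0, 3, 0, 0, 0, 0, 3.5, 0, 0, 0, 0, 3, 0, 0, -2.5, -2, 0, 0, 0, -3, -2.5, 0, 0, 0, -3, -2.5, 0, 0, 0, -3, -2.5, 0, 0, 0, -2, -2, 0, 0, 0, -0.8, -0.6, 0, 0, 0, 0, 0, 0, 0, 0, 0, 0, 0, 0, 0, 0, 0, 0, 0])

```text
time_s: 4.03
eef_pos: [0.4914, -0.4106, 0.1954]
ee_rot: [-2.218, -2.225, -0.004]
ft_force: [0.1, 0.9, -1.2]
grip_width: 0.0198
grip_force: 30.0
```

```bash
python3 - <<'E'
from fit import *
print(status.sense()['eef_pos'],status.sense()['grip_width'])
for n in ['wrist','side']:
    i,W,P,d=grab(n);p=W.reshape(-1,3)
    q=p[sel(p,(.42,.56),(-.48,-.35),(.06,.075))];print(n,'cup',*rect(q))
    for z in [(.095,.12),(.12,.15),(.15,.172),(.16,.19)]:
        q=p[sel(p,(.47,.51),(-.44,-.39),z)]
        if len(q)>5: print(z,len(q),*rect(q))
    save(n+'1.png',i)
E
```

```text
[ 0.49137974 -0.41064284  0.19539971] 0.019839561382110706
wrist cup [ 489.9 -410.3] [82.7 77.6] 4.7
(0.095, 0.12) 76 [ 492.6 -399.6] [23.6  7.9] -4.3
(0.12, 0.15) 361 [ 492.3 -400.1] [26.2 10.6] -3.4
(0.15, 0.172) 806 [ 491.8 -405. ] [26.3 20.6] -0.4
(0.16, 0.19) 997 [ 491.8 -405.1] [26.3 20.4] -0.4
side cup [ 486.9 -415. ] [81.7 80.2] -47.9
(0.095, 0.12) 63 [ 483.5 -413. ] [25.2 12.7] -62.4
(0.12, 0.15) 128 [ 484.1 -413.7] [26.6 13. ] -57.1
(0.15, 0.172) 145 [ 487.4 -412.1] [26.8 23.3] -50.0
(0.16, 0.19) 149 [ 487.4 -412.1] [26.8 23.3] -50.0
```

View pics/side1.png

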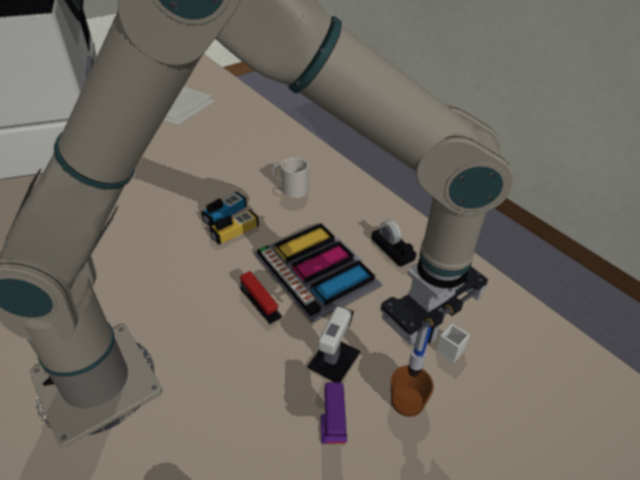

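Picture: the brush is held vertically, with its bristles over the cup at (411,388). Dip now.

Request:
step_arm(targets=[0, 0, 0, -3, 0, 0, 0, 0, -3, 0, 0, 0, 0, -1.5, 0, 0, 0, 0, 0, 0, 0, 0, 0, 0, 0, 0, 0, 0, 0, 0, 0, 0, 0, 0, 0, 0, 0, 0, 0, 0, 0, 0, 0, 0, 0])

```text
time_s: 4.88
eef_pos: [0.4896, -0.4134, 0.1217]
ee_rot: [2.22, 2.22, 0.0]
ft_force: [-0.1, 0.2, -0.4]
grip_width: 0.0197
grip_force: 30.0
```

Request:
step_arm(targets=[0, 0, 0, 3.5, 0, 0, 0, 0, 4, 0, 0, 0, 0, 3.5, 0, 0, 0, 2.5, 0.5, 0, 0, 0, 4, 0, 0, 0, 0, 4, 0, 0, 0, 0, 4, 0, 0, 0, 0, 4, 0, 0, 0, 0, 4, 0, 0, 0, 0, 4, 0, 0, 0, 0, 4, 0, 0, 0, 0, 4, 0, 0])

```text
time_s: 5.88
eef_pos: [0.4889, -0.0662, 0.2363]
ee_rot: [2.221, 2.22, 0.002]
ft_force: [-0.1, -0.8, -1.2]
grip_width: 0.0199
grip_force: 30.0
```

Request:
step_arm(targets=[0, -0.4, 4, 0, 0, 0, -0.4, 4, 0, 0, 0, -0.4, 4, 0, 0, 0, 0, 2.8, 0, 0, 0, 0, 0, -2, 0, 0, 0, 0, -2, 0, 0, 0, 0, 0, 0, 0, 0, 0, 0, 0, 0, 0, 0, 0, 0])

```text
time_s: 6.63
eef_pos: [0.4777, 0.0797, 0.1965]
ee_rot: [2.222, 2.22, 0.002]
ft_force: [1.0, -0.3, -0.0]
grip_width: 0.02
grip_force: 30.0
```

```bash
python3 - <<'E'
from fit import *
print(status.sense()['eef_pos'],status.sense()['ft_force'])
i,W,P,d=grab('wrist');p=W.reshape(-1,3);save('wrist2.png',i)
h=cv2.cvtColor(i,cv2.COLOR_RGB2HSV)
q=p[sel(p,(.44,.51),(-.13,.05),(.0325,.036))];print('strip',*rect(q),np.median(q[:,2]))
m=cv2.inRange(h,(50,100,60),(85,255,255)).ravel()>0;q=p[m&sel(p,(.44,.52),(.05,.15),(.0,.06))]
if len(q):print('dot',np.median(q,0),len(q))
for z in [(.06,.09),(.095,.12),(.13,.16)]:
        q=p[sel(p,(.45,.51),(.05,.11),z)]
        if len(q)>5: print(z,len(q),*rect(q))
E
```

```text
[0.47773174 0.07971646 0.19648021] [ 0.97282011 -0.27610354 -0.03728679]
strip [0. 0.] [0. 0.] 0.0 nan
dot [0.47893558 0.11153286 0.0273728 ] 285
(0.095, 0.12) 71 [479.   90.5] [23.7  8. ] -5.5
(0.13, 0.16) 429 [478.6  89.8] [26.3 11. ] -3.1
  return _methods._mean(a, axis=axis, dtype=dtype,
  ret = ret.dtype.type(ret / rcount)
```

View pics/wrist2.png

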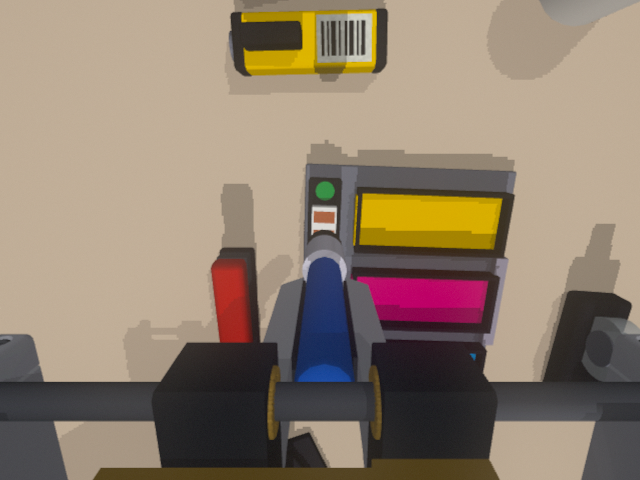

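Picture: the brush is over the strip's start end, just below the green dot (325,190). The copper pad (324,215) is visible beyond it.

Request:
step_arm(targets=[0, 0, 0, -3, 0, 0, 0, 0, -3, 0, 0, 0, 0, -0.5, 0, 0, 0, 0, 0, 0, 0, 0, 0, -0.3, 0, 0, 0, 0, 0, 0, 0, 0, 0, 0, 0])

```text
time_s: 7.27
eef_pos: [0.4781, 0.08, 0.1289]
ee_rot: [2.221, 2.22, 0.003]
ft_force: [0.8, -0.6, 1.0]
grip_width: 0.02
grip_force: 30.0
```

Request:
step_arm(targets=[0, 0, 0, -0.3, 0, 0, 0, 0, 0, 0, 0, 0, 0, 0, 0])

```text
time_s: 7.52
eef_pos: [0.4781, 0.0801, 0.1252]
ee_rot: [2.221, 2.22, 0.003]
ft_force: [1.3, -0.6, 3.0]
grip_width: 0.0193
grip_force: 30.0
```

Request:
step_arm(targets=[0, -0.07, -1.7, 0, 0, 0, -0.07, -1.7, 0, 0, 0, -0.07, -1.7, 0, 0, 0, -0.07, -1.7, 0, 0, 0, -0.07, -1.7, 0, 0, 0, -0.07, -1.7, 0, 0, 0, -0.07, -1.7, 0, 0, 0, -0.07, -1.7, 0, 0, 0, -0.07, -1.7, 0, 0, 0, -0.07, -1.7, 0, 0, 0, 0, 0, 0, 0, 0, 0, 0, 0, 0])

```text
time_s: 8.52
eef_pos: [0.4702, -0.091, 0.1248]
ee_rot: [2.223, 2.218, -0.0]
ft_force: [0.5, -2.7, 2.7]
grip_width: 0.0196
grip_force: 30.0
```

Request:
step_arm(targets=[0, 0, 0, 0, 0, 0, 0, 0, 0, 0])

```text
time_s: 8.68
eef_pos: [0.4703, -0.0895, 0.1246]
ee_rot: [2.22, 2.222, 0.0]
ft_force: [0.1, -1.9, 2.8]
grip_width: 0.0196
grip_force: 30.0
```

```bash
python3 - <<'E'
from fit import *
print(status.sense()['eef_pos'],status.sense()['ft_force'])
i,W,P,d=grab('wrist');p=W.reshape(-1,3);save('wrist3.png',i)
h=cv2.cvtColor(i,cv2.COLOR_RGB2HSV)
q=p[sel(p,(.44,.51),(-.13,.15),(.0325,.036))];print('strip',*rect(q),np.median(q[:,2]))
m=cv2.inRange(h,(50,100,60),(85,255,255)).ravel()>0;q=p[m&sel(p,(.44,.52),(.05,.15),(.0,.06))]
if len(q):print('dot',np.median(q,0),len(q))
for z in [(.04,.06),(.06,.09)]:
        q=p[sel(p,(.45,.51),(-.12,-.05),z)]
        if len(q)>5: print(z,len(q),*rect(q))
E
```

```text
[ 0.47027922 -0.08948516  0.12464882] [ 0.12200609 -1.85960627  2.8046569 ]
strip [475.1  -4.2] [139.7  15.3] 86.1 0.03270943360111883
(0.04, 0.06) 162 [470.4 -79.2] [25.1  9.3] -0.1
(0.06, 0.09) 452 [471.1 -79.4] [26.3 10.9] -3.2
```

View pics/wrist3.png

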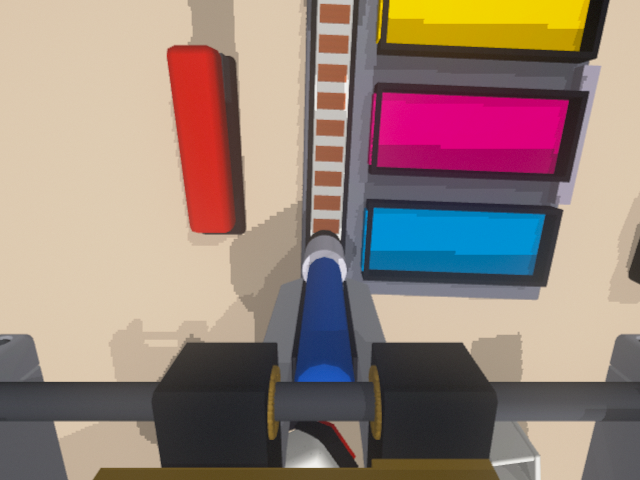

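Request:
step_arm(targets=[0, 0, 0, 2, 0, 0, 0, 0, 3.5, 0, 0, 0, 0, 2.5, 0, 0, 2, -2.4, 0, 0, 0, 2.4, -3.2, 0, 0, 0, 2.4, -3.2, 0, 0, 0, 2.4, -3.2, 0, 0, 0, 2.4, -3.2, 0, 0, 0, 2.4, -3, 0, 0, 0, 2.2, -2, 0, 0, 0, 0, 0, 0, 0, 0, 0, 0, 0, 0])

```text
time_s: 9.73
eef_pos: [0.6321, -0.2908, 0.2024]
ee_rot: [-2.219, -2.219, -0.0]
ft_force: [0.0, 1.4, -0.7]
grip_width: 0.0199
grip_force: 30.0
```

Request:
step_arm(targets=[0, 0, 0, 0, 0, 0, 0, 0, 0, 0])

```text
time_s: 9.9
eef_pos: [0.6315, -0.2894, 0.2042]
ee_rot: [-2.217, -2.222, -0.001]
ft_force: [-0.6, 0.5, -0.7]
grip_width: 0.0194
grip_force: 30.0
```

```bash
python3 - <<'E'
from fit import *
print(status.sense()['eef_pos'],status.sense()['ee_rot'])
for n in ['wrist','side','scene']:
    i,W,P,d=grab(n);p=W.reshape(-1,3);save(n+'4.png',i)
    for z in [(.053,.064),(.1,.115),(.115,.13),(.13,.15),(.15,.16)]:
        q=p[sel(p,(.59,.68),(-.335,-.25),z)]
        if len(q)>5: print(n,z,len(q),*rect(q))
E
```

```text
[ 0.63147011 -0.2893708   0.20417179] [-2.21721524e+00 -2.22233210e+00 -6.48433151e-04]
wrist (0.053, 0.064) 801 [ 632.  -289.7] [46.1 45.7] 9.8
wrist (0.115, 0.13) 94 [ 632.4 -278.4] [23.6  7.8] -4.5
wrist (0.13, 0.15) 207 [ 632.4 -278.9] [26.1 10.4] -4.6
wrist (0.15, 0.16) 160 [ 631.7 -278.6] [25.8 10. ] -0.1
side (0.053, 0.064) 188 [ 630.  -291.4] [48.9 46.6] 9.3
side (0.1, 0.115) 14 [ 624.9 -293.5] [18.8  4.9] -48.0
side (0.115, 0.13) 50 [ 624.  -293.6] [24.5 11.8] -52.5
side (0.13, 0.15) 81 [ 623.7 -292.4] [26.9 15.3] -61.0
side (0.15, 0.16) 42 [ 624.7 -294.1] [25.6 12.3] -49.9
scene (0.053, 0.064) 164 [ 631.3 -287.2] [52.3 46.1] 10.4
scene (0.1, 0.115) 6 [ 639.7 -283.3] [14.7  5.8] -83.2
scene (0.115, 0.13) 46 [ 638.  -283.4] [24.  13.6] -75.5
scene (0.13, 0.15) 75 [ 639.5 -284.1] [26.4 15.2] -81.8
scene (0.15, 0.16) 33 [ 640.3 -283.6] [25.1 14.7] -78.0
```

Request:
step_arm(targets=[0, 0, -0.25, 0, 0, 0, 0, 0, -3, 0, 0, 0, 0, -3, 0, 0, 0, 0, -2.5, 0, 0, 0, 0, -1.2, 0, 0, 0, 0, -0.5, 0, 0, 0, 0, 0, 0, 0, 0, 0, 0, 0])

```text
time_s: 10.72
eef_pos: [0.6331, -0.2949, 0.1039]
ee_rot: [2.22, 2.22, 0.002]
ft_force: [-0.4, 0.1, 0.2]
grip_width: 0.0197
grip_force: 30.0
```

Request:
step_arm(targets=[0, 0, 0.2, -0.2, 0, 0, 0, 0, 0, 0, 0.6, 0, 0, 0, 0, 0.6, 0, 0, 0, 0, 0.6, 0, 0, 0, 0, 0.6, 0, 0, 0, 0, 0.6, 0, 0, 0, 0, 0.6, 0, 0, 0, 0])

```text
time_s: 11.38
eef_pos: [0.632, -0.2925, 0.1005]
ee_rot: [2.222, 2.221, 0.0]
ft_force: [-0.8, 0.4, -0.7]
grip_width: 0.0549
grip_force: 0.0
```

Request:
step_arm(targets=[1, 0, 0, 3, 0, 1, 0, 0, 4, 0, 1, 0, 0, 3, 0, 1, -2, 0.6, 0, -6.6, 1, -2.2, 0.6, 0, -6.6, 1, -2.2, 0.6, 0, -6.6, 1, -2.2, 0.6, 0, -6.6, 1, -2.2, 0.6, 0, -6.6, 1, -2.2, 0.6, 0, -6.6, 1, -2.2, 0.6, 0, -6.6, 1, -2.2, 0.6, 0, -6.6, 1, -2, 0.5, 0, -6.6])

```text
time_s: 12.38
eef_pos: [0.4367, -0.2389, 0.2007]
ee_rot: [-3.032, -0.82, -0.0]
ft_force: [-0.4, -0.4, 0.1]
grip_width: 0.0939
grip_force: 0.0
```

Request:
step_arm(targets=[1, 0, 0, 0, 0, 1, 0, 0, 0, 0, 1, 0, 0, 0, 0, 1, 0, 0, 0, 0], grip_force=45)

```text
time_s: 12.72
eef_pos: [0.4395, -0.2398, 0.2006]
ee_rot: [3.029, 0.832, 0.002]
ft_force: [0.5, -0.1, -0.3]
grip_width: 0.094
grip_force: 0.0
```

```bash
cat >> h.py <<'E'
def toolyaw():
    M=R.from_rotvec(status.sense()['ee_rot']).as_matrix()
    return np.degrees(np.arctan2(M[1,1],M[0,1]))   # heading of closing axis
E
python3 - <<'E'
from fit import *
print(status.sense()['eef_pos'],toolyaw())
i,W,P,d=grab('wrist');p=W.reshape(-1,3);save('wrist5.png',i)
q=p[sel(p,(.36,.52),(-.31,-.17),(.108,.13))];print('head',*rect(q),np.median(q[:,2]))
q=p[sel(p,(.3,.58),(-.35,-.12),(.004,.012))];
h=cv2.cvtColor(i,cv2.COLOR_RGB2HSV).reshape(-1,3)
q=p[sel(p,(.36,.52),(-.32,-.16),(.004,.012))&(h[:,2]<50)];print('pad',*rect(q),len(q))
j,W,P,d=grab('side');p=W.reshape(-1,3);h=cv2.cvtColor(j,cv2.COLOR_RGB2HSV).reshape(-1,3)
q=p[sel(p,(.36,.52),(-.32,-.16),(.003,.014))&(h[:,2]<50)];print('pad side',*rect(q),len(q))
for z in [(.07,.12),(.15,.172),(.172,.19)]:
    q=p[sel(p,(.59,.68),(-.335,-.25),z)]
    if len(q)>5: print('brush',z,len(q),*rect(q))
E
```

```text
[ 0.43954944 -0.23977039  0.20060518] -59.27928432539155
head [ 435.7 -240.1] [103.5  37.8] 29.5 0.11716879051660092
pad [0. 0.] [0. 0.] 0.0 0
pad side [ 427.2 -248.9] [94.2 78.1] 22.3 757
brush (0.07, 0.12) 155 [ 626.7 -293.9] [25.  20.6] -66.2
brush (0.15, 0.172) 75 [ 627.7 -293.9] [19.7 12.8] -58.2
brush (0.172, 0.19) 69 [ 630.5 -291.8] [21.4 17.5] 43.9
```

View pics/wrist5.png

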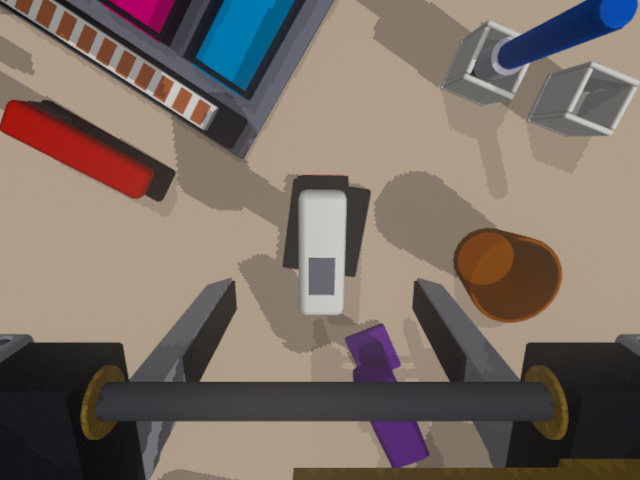

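Picture: the white scanner is centred at (323,250) on its pad with the nose up. The fingers straddle it, the purple decoy at (385,395) is clear, and the brush stands in its pot at (490,65).

Request:
step_arm(targets=[1, -0.35, 0, -2, -1, 1, 0, 0, -3, 0, 1, 0, 0, -3.2, 0, 1, 0, 0, -2.2, 0, 1, 0, 0, -0.8, 0, 1, 0, 0, 0, 0, 0, 0, 0, 0, 0, 0, 0, 0, 0, 0, 0, 0, 0, 0, 0, 0, 0, 0, 0, 0, 0, 0, 0, 0, 0, 0, 0, 0, 0, 0])

```text
time_s: 13.82
eef_pos: [0.4349, -0.2396, 0.0891]
ee_rot: [3.037, 0.803, 0.001]
ft_force: [0.3, 0.5, 0.3]
grip_width: 0.0574
grip_force: 0.0
```

Request:
step_arm(targets=[0, 0, 0, 0, 0, 0, 0, 0, 0, 0, 0, 0, 0, 0, 0, 0, 0, 0, 0, 0, 0, 0, 0, 0, 0, 0, 0, 0, 0, 0])

```text
time_s: 14.32
eef_pos: [0.4346, -0.2396, 0.0885]
ee_rot: [3.037, 0.802, 0.0]
ft_force: [-0.3, -0.6, 0.4]
grip_width: 0.0358
grip_force: 44.9
```

Request:
step_arm(targets=[0, 0, 0, 3, 0, 0, 0, 0, 3.5, 0, 0, 0.5, 3, 3, 4, 0, 0.8, 4, 1, 6, 0, 0.8, 4, 0, 6, 0, 0.8, 4, 0, 6, 0, 0.8, 4, 0, 6, 0, 0.8, 4, 0, 6, 0, 0.8, 4, 0, 6, 0, 0.8, 4, 0, 6, 0, 0.8, 4, 0, 6, 0, 0.8, 4, 0, 6])

```text
time_s: 15.32
eef_pos: [0.5107, 0.1513, 0.1923]
ee_rot: [-2.262, -2.18, 0.002]
ft_force: [0.5, -0.2, -2.4]
grip_width: 0.0355
grip_force: 44.9
```

Request:
step_arm(targets=[0, -0.2, 1.9, -2, 2, 0, 0, 0, 0, 0, 0, 0, 0, 0, 0, 0, 0, 0, 0, 0])

```text
time_s: 15.65
eef_pos: [0.5089, 0.1672, 0.1722]
ee_rot: [2.23, 2.212, -0.003]
ft_force: [-0.3, -0.1, -2.6]
grip_width: 0.0358
grip_force: 44.9
```

```bash
cat > carts.py <<'E'
from fit import *
# cartridge pose from label-colour-independent height slices, averaged over both fixed cameras
def carts():
    for n in ['scene','side','wrist']:
        i,W,P,d=grab(n);p=W.reshape(-1,3);h=cv2.cvtColor(i,cv2.COLOR_RGB2HSV).reshape(-1,3)
        for nm,lo,hi in [('cyan',100,125),('yellow',22,34)]:
            m=(h[:,0]>=lo)&(h[:,0]<=hi)&(h[:,1]>130)&(h[:,2]>50)&sel(p,(.33,.65),(.165,.45),(.003,.05))
            if m.sum()<20: continue
            c=p[m][:,:2].mean(0)
            near=sel(p,(c[0]-.1,c[0]+.1),(c[1]-.05,c[1]+.05),(.028,.042))
            q=p[m];print(n,nm,'col',*rect(q))
            hh=(np.hypot(p[:,0]-c[0],p[:,1]-c[1])<.09)&(p[:,2]>.05)&(p[:,2]<.062)&sel(p,(c[0]-.09,c[0]+.09),(c[1]-.038,c[1]+.038),(0,.1))
            if hh.sum()>8: print('   ridge',*rect(p[hh]))
            w=near&(h[:,1]<90)&(h[:,2]>110)
            if w.sum()>5: print('   label',*rect(p[w]),p[w][:,:2].mean(0).round(4))
    s=status.sense();print(s['eef_pos'].round(4),toolyaw().round(2),s['grip_width'])
E
python3 -c "
from carts import *
carts();i,W,P,d=grab('scene');save('scene6.png',cv2.resize(i[180:320,140:480],None,fx=2.3,fy=2.3))
i,W,P,d=grab('side');save('side6.png',cv2.resize(i[120:480,150:500],None,fx=1.65,fy=1.65))"
```

```text
scene cyan col [483.5 320.7] [122.7  42.4] 10.0
   ridge [450.7 317.4] [54.1 18.1] 6.7
   label [464.2 297.5] [94.2 84.4] -80.6 [0.487  0.3008]
scene yellow col [469.1 239.8] [126.5  43.6] 1.0
   ridge [435.9 239.8] [54.8 16.5] 0.6
   label [455.1 241.2] [120.2  42.6] 2.5 [0.4825 0.2426]
side cyan col [476.7 302.1] [119.8  40.7] -7.3
   ridge [449.7 312.6] [49.  20.4] 9.6
   label [487.5 296.4] [90.5 17.7] 80.2 [0.486  0.2958]
side yellow col [464.6 250.2] [117.6  76.9] 1.1
   ridge [434.1 235.5] [46.  19.8] 1.3
   label [479.2 239.1] [36.4 18.7] -86.9 [0.4773 0.2396]
wrist cyan col [480. 321.] [112.6  44.7] 10.3
   ridge [450.7 315.6] [48.4 16.7] 10.6
   label [478.7 322.9] [135.2  38.1] 6.9 [0.5079 0.3267]
wrist yellow col [465.6 238.8] [112.6  43.9] 1.3
   ridge [436.1 238.1] [48.1 16. ] 1.3
   label [464.2 236.6] [134.5  39.9] 1.4 [0.4946 0.2395]
[0.5098 0.1669 0.1731] -0.56 0.035593270235935066
```

View pics/side6.png

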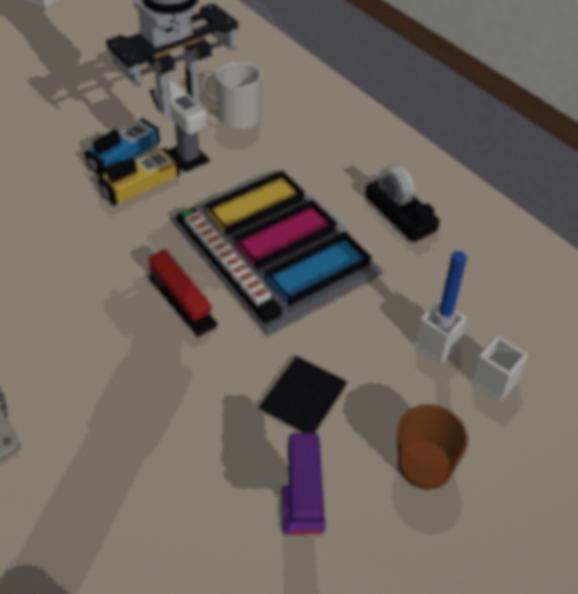

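Request:
step_arm(targets=[0, -0.2, 0.2, -2, 0, 0, 0, 0, -1.2, 0, 0, 0, 0, 0, 0, 0, 0, 0, 0, 0, 0, 0, 0, 0, 0, 0, 0, 0, 0, 0, 0, 0, 0, 0, 0, 0, 0, 0, 0, 0, 0, 0, 0, 0, 0, 0, 0, 0, 0, 0, 0, 0, 0, 0, 0, 0, 0, 0, 0, 0])

```text
time_s: 16.9
eef_pos: [0.5073, 0.1705, 0.1407]
ee_rot: [2.229, 2.214, 0.0]
ft_force: [-0.1, -0.7, -3.1]
grip_width: 0.0357
grip_force: 44.9
```

Request:
step_arm(targets=[0, 0, 0, 0, 0, 0, 0, 0, 0, 0, 0, 0, 0, 0, 0, 0, 0, 0, 0, 0, 0, 0, 0, 0, 0, 0, 0, 0, 0, 0])

```text
time_s: 17.4
eef_pos: [0.5073, 0.1705, 0.1407]
ee_rot: [-2.229, -2.214, 0.0]
ft_force: [-0.3, 0.3, -1.7]
grip_width: 0.036
grip_force: 44.9
```

```bash
python3 - <<'E'
from carts import *
carts()
for n in ['scene','side']:
    i,W,P,d=grab(n);p=W.reshape(-1,3)
    q=p[sel(p,(.46,.56),(.09,.27),(.15,.172))]
    if len(q)>5: print(n,'head',*rect(q),np.median(q[:,2]))
    h=cv2.cvtColor(i,cv2.COLOR_RGB2HSV).reshape(-1,3)
    q=p[sel(p,(.36,.52),(-.32,-.16),(.003,.014))&(h[:,2]<60)];print('pad',n,*rect(q),len(q))
E
```

```text
scene cyan col [484.5 320.5] [119.2  42.7] 9.4
   ridge [454.4 317.9] [52.1 20. ] 5.9
   label [464.2 271.8] [107.2  17.9] -23.0 [0.4836 0.2649]
scene yellow col [471.3 239. ] [119.   58.8] -8.7
   ridge [441.6 239.3] [44.5 18.2] 2.7
   label [456.9 241.5] [120.5  40.4] 3.5 [0.4802 0.2435]
side cyan col [478.3 300.4] [118.9  41.8] -6.0
   ridge [449.1 312.2] [48.8 19.3] 9.1
   label [479.8 280.6] [57.8 25. ] -81.4 [0.4836 0.2642]
side yellow col [465.4 248.8] [117.   79.9] -2.9
   ridge [434.7 235. ] [48.1 21. ] 1.8
   label [479.7 239.2] [37.6 24.3] 74.4 [0.4798 0.2425]
wrist cyan col [479.9 321. ] [112.2  44.6] 10.7
   ridge [450.7 315.7] [48.2 16.8] 10.6
   label [479.8 322.9] [135.6  36.2] 1.5 [0.5078 0.3236]
wrist yellow col [465.5 238.9] [112.5  43.9] 1.4
   ridge [436.  238.1] [48.5 16.1] 1.3
   label [464.1 236.6] [134.9  40. ] 1.6 [0.4943 0.2399]
[0.5073 0.1705 0.1407] -0.4 0.035310924488609674
scene head [510.  174.5] [109.9  63.2] 82.4 0.1651580937283797
pad scene [ 432.9 -243.7] [94.6 76.7] 23.3 557
side head [505.1 165.1] [106.2  62.6] 75.5 0.16661700656963196
pad side [ 426.7 -249.3] [96.8 80. ] 21.4 1350
```

Request:
step_arm(targets=[0, -0.4, -2, 0.3, 0, 0, -0.6, -3, 0, 0, 0, -0.4, -2.8, 0, 0, 0, 0, -1, -0.3, 0, 0, 0, 0, 0, 0, 0, 0, 0, 0, 0, 0, 0, 0, 0, 0, 0, 0, 0, 0, 0, 0, 0, 0, 0, 0, 0, 0, 0, 0, 0, 0, 0, 0, 0, 0, 0, 0, 0, 0, 0])

```text
time_s: 18.65
eef_pos: [0.4933, 0.0829, 0.1406]
ee_rot: [-2.228, -2.214, -0.0]
ft_force: [0.4, -0.2, -2.5]
grip_width: 0.0359
grip_force: 44.9
```

Request:
step_arm(targets=[0, 0, 0, 0, 0, 0, 0, 0, 0, 0, 0, 0, 0, 0, 0, 0, 0, 0, 0, 0, 0, 0, 0, 0, 0, 0, 0, 0, 0, 0, 0, 0, 0, 0, 0, 0, 0, 0, 0, 0])

```text
time_s: 19.32
eef_pos: [0.4933, 0.0825, 0.1407]
ee_rot: [-2.229, -2.214, -0.0]
ft_force: [0.3, 0.1, -2.3]
grip_width: 0.0357
grip_force: 44.9
```

```bash
python3 -c "
from carts import *
carts()"
```

```text
scene cyan col [485.4 321.5] [118.5  43.8] 9.7
   ridge [451.4 317.3] [54.5 20.5] 12.5
   label [484.1 312.4] [97.6 95. ] 61.0 [0.5018 0.3146]
scene yellow col [468.9 240.1] [123.7  47.2] 2.0
   ridge [436.1 240.5] [55.9 18. ] 2.1
   label [458.7 241.3] [120.2  40.5] 3.1 [0.4803 0.2412]
side cyan col [478.4 315.2] [112.9  44.3] 8.9
   ridge [449.7 312.5] [53.3 19.6] 14.5
   label [500.5 325.8] [39.3 31.7] -82.8 [0.5005 0.3288]
side yellow col [466.1 248.4] [119.6  78.3] -1.8
   ridge [433.4 235.8] [48.2 21. ] 1.8
wrist yellow col [465.4 235.7] [112.4  38.6] 1.2
   ridge [435.8 238.1] [48.5 17.1] 1.7
   label [464.  235.9] [134.8  34.3] -0.2 [0.4939 0.2358]
[0.4933 0.0825 0.1406] -0.4 0.036194647402918445
```

Request:
step_arm(targets=[0, 0, 0, 3, 0, 0, 0, -1, 3, 0, 0, -0.6, -3, 0, -6, 0, -0.6, -3.5, 0, -6, 0, -0.6, -3.5, 0, -6, 0, -0.6, -3.5, 0, -6, 0, -0.6, -3.5, 0, -6, 0, -0.6, -3.5, 0, -6, 0, -0.6, -3.5, 0, -6, 0, -0.6, -3.5, 0, -6, 0, -0.6, -2.5, 0, -6, 0, -0.5, -1.5, 0, -6])

```text
time_s: 20.47
eef_pos: [0.4333, -0.2464, 0.2009]
ee_rot: [3.039, 0.788, -0.0]
ft_force: [-0.1, -0.1, -1.7]
grip_width: 0.0361
grip_force: 44.9
```

Request:
step_arm(targets=[0, 0, 0, -3, 0, 0, 0, 0, -3, 0, 0, 0, 0, -3, 0, 0, 0, 0, 0, 0, 0, 0, 0, 0, 0, 0, 0, 0, 0, 0])

```text
time_s: 20.97
eef_pos: [0.4352, -0.243, 0.1118]
ee_rot: [3.036, 0.802, 0.002]
ft_force: [0.3, -0.3, -1.4]
grip_width: 0.0356
grip_force: 44.9
```

Request:
step_arm(targets=[0, 0, 0, -1.5, 0, 0, 0, 0, -0.6, 0, 0, 0, 0, -0.2, 0, 0, 0, 0, 0, 0, 0, 0, 0, 0, 0])

```text
time_s: 21.38
eef_pos: [0.4349, -0.2428, 0.0886]
ee_rot: [3.036, 0.802, 0.002]
ft_force: [-0.4, 0.6, -1.8]
grip_width: 0.0354
grip_force: 44.9
```

Request:
step_arm(targets=[1, 0, 0, 0, 0, 1, 0, 0, 0, 0, 1, 0, 0, 0, 0, 1, 0, 0, 0, 0, 1, 0, 0, 0, 0, 1, 0, 0, 0, 0, 1, 0, 0, 0, 0, 1, 0, 0, 2, 0, 1, 0, 0, 4, 0, 1, 0, 0, 4, 0, 1, 0.5, 3, 3, 0, 1, 0.8, 4, 3, -3])

```text
time_s: 22.38
eef_pos: [0.4458, -0.1823, 0.2442]
ee_rot: [3.057, 0.713, 0.004]
ft_force: [1.1, 1.1, -0.6]
grip_width: 0.0941
grip_force: 0.0
```

Request:
step_arm(targets=[1, 1, 4, 0, -4, 1, 1, 4, 0, -4, 1, 1, 4, 0, -4, 1, 1, 3, 0, -4, 1, 0, 0, 0, 0, 1, 0, 0, 0, 0, 1, 0, 0, 0, 0, 1, 0, 0, 0, 0])

```text
time_s: 23.05
eef_pos: [0.4853, -0.0322, 0.2416]
ee_rot: [3.128, 0.286, -0.001]
ft_force: [0.4, 0.1, -0.2]
grip_width: 0.0938
grip_force: 0.0
```

```bash
python3 - <<'E'
from carts import *
s=status.sense();print(s['eef_pos'],toolyaw())
i,W,P,d=grab('wrist');p=W.reshape(-1,3);save('wrist7.png',i);h=cv2.cvtColor(i,cv2.COLOR_RGB2HSV).reshape(-1,3)
for nm,lo,hi in [('cyan',100,125),('mag',150,172),('yellow',22,34)]:
    m=(h[:,0]>=lo)&(h[:,0]<=hi)&(h[:,1]>130)&(h[:,2]>50)
    m2=m&sel(p,(.49,.67),(-.15,.15),(.009,.016))
    q=p[m2]
    if len(q)>20: print('floor',nm,len(q),*rect(q),np.median(q[:,2]).round(4))
q=p[sel(p,(.45,.72),(-.17,.17),(.0225,.03))];
for y0 in [-.088,-.003,.082]:
    w=q[(abs(q[:,1]-y0)<.0365)&(q[:,0]>.495)];print('walls',*rect(w),len(w))
for n in ['scene','side']:
    i,W,P,d=grab(n);p=W.reshape(-1,3)
    q=p[sel(p,(.36,.52),(-.31,-.17),(.108,.13))];print(n,'scanner',*rect(q),np.median(q[:,2]))
carts()
E
```

```text
[ 0.48529291 -0.03215348  0.24160756] -79.53707369711682
floor cyan 3922 [577.8 -92.6] [140.5  53.9] -2.1 0.0131
floor mag 7349 [581.1  -6.9] [141.5  55.5] -2.0 0.0131
floor yellow 7479 [584.5  79. ] [142.   54.3] -2.1 0.0132
walls [577.1 -92.3] [151.7  64.5] -2.1 1822
walls [580.4  -7.2] [152.   64.1] -2.1 1774
walls [583.4  77.8] [151.9  64.7] -1.9 2012
scene scanner [ 439.2 -240.5] [112.4  38.2] 30.9 0.11756426884323962
side scanner [ 431.4 -246.6] [100.7  36.2] 29.7 0.11553844312576372
scene cyan col [481.8 319.6] [125.9  42.2] 10.8
   ridge [451.1 318.9] [52.7 19.5] 7.3
   label [464.8 271.5] [103.7  18. ] -23.1 [0.4834 0.2652]
scene yellow col [473.1 243. ] [121.   59.4] -4.7
   ridge [436.5 240.3] [55.1 17.7] 0.3
   label [456.7 241.9] [123.2  41.7] 2.9 [0.487  0.2432]
side cyan col [480.1 306.2] [118.8  42.6] -0.3
   ridge [449.9 312.4] [49.2 23.9] 13.6
   label [493.5 257.3] [46.1  7.2] 7.2 [0.4865 0.2554]
side yellow col [465.7 246.4] [117.5  73.8] -2.2
   ridge [433.8 235.2] [46.3 19.9] 0.2
   label [493.5 241.4] [46.6 39. ] -0.1 [0.4869 0.2397]
wrist cyan col [482.2 299.5] [114.1  22.2] 0.2
   label [458.1 281.7] [117.3  62.5] -0.2 [0.4881 0.2607]
wrist yellow col [465.4 237.6] [113.2  45.2] 1.1
   ridge [435.5 237.1] [48.1 17.5] 1.2
   label [456.5 239.1] [121.1  43.1] 2.1 [0.4916 0.239 ]
[ 0.4857 -0.0311  0.2416] -79.48 0.09413638186398057
```

View pics/wrist7.png

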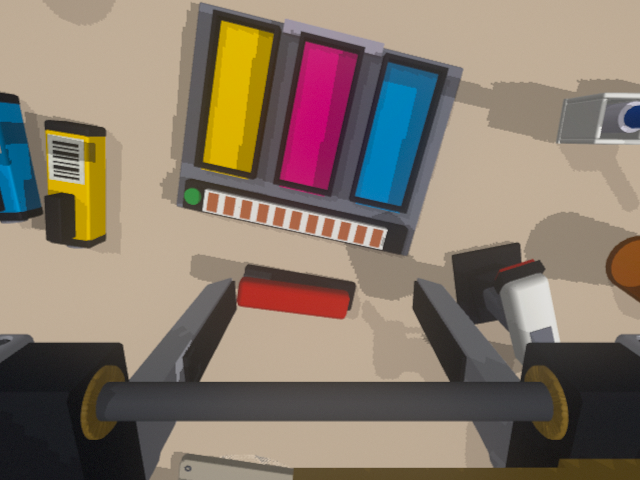

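Picture: the bays are seen clearly (yellow (240,95), magenta (320,112), cyan (400,130)). The scanner stands on its pad at (525,300) and the yellow cartridge is at (75,185) as before. Going to cyan.

Request:
step_arm(targets=[0.5, -0.3, 3.5, 0, 0, 0.5, -0.4, 4, 0, 0, 0.5, -0.4, 4, 0, 0, 0.5, -0.4, 4, 0, 0, 0.5, -0.4, 4, 0, 0, 0.5, -0.4, 4, 0, 0, 0.5, -0.4, 4, -2, 0, 0.5, -0.4, 4, -2, 0, 0.5, -0.4, 3.2, -2, 0, 0.5, 0, 0, 0, 0, 0.5, 0, 0, 0, 0, 0.5, 0, 0, 0, 0])

```text
time_s: 24.35
eef_pos: [0.4518, 0.3097, 0.1845]
ee_rot: [3.127, 0.289, 0.0]
ft_force: [0.8, -0.2, 1.1]
grip_width: 0.0467
grip_force: 0.0
```

```bash
python3 -c "
from carts import *
carts()"
```

```text
scene cyan col [483.8 321.4] [119.2  45.1] 9.3
   ridge [451.3 317.9] [50.5 19.5] 14.2
   label [492.4 296.6] [122.6  90. ] 35.5 [0.5076 0.316 ]
scene yellow col [472.6 238.1] [121.3  58.5] -9.4
   ridge [435.5 239.8] [54.9 18. ] -0.2
   label [461.9 241. ] [119.4  40.4] 4.9 [0.4964 0.2435]
side cyan col [479.  303.2] [119.2  39.9] -3.1
   ridge [448.7 313.9] [48.7 21.7] 11.0
   label [504.8 299.6] [104.5  49.6] 80.1 [0.506  0.3054]
side yellow col [465.5 247.3] [117.8  75.5] -2.1
   ridge [433.7 234.8] [47.7 22.8] 3.3
   label [493.9 240.4] [48.  42.7] 4.7 [0.4945 0.2396]
wrist cyan col [479.9 321.2] [111.8  43.3] 10.5
   ridge [450.9 315.6] [47.5 15.9] 10.5
   label [477.4 318.9] [132.3  40.6] 10.4 [0.5088 0.3265]
wrist yellow col [465.4 239. ] [113.3  43.9] 1.3
   ridge [436.  238.1] [47.7 16.4] 1.4
   label [468.5 237. ] [124.9  40.7] 1.1 [0.4954 0.2395]
[0.4525 0.3093 0.1854] -79.57 0.04722517111707675
```

Request:
step_arm(targets=[0.5, 1.05, 0.85, -2, 0, 0.5, 0, 0, -4, 0, 0.5, 0, 0, -4, 0, 0.5, 0, 0, -3, 0, 0.5, 0, 0, -1.2, 0, 0.5, 0, 0, -0.4, 0, 0.5, 0, 0, 0, 0, 0.5, 0, 0, 0, 0], grip_force=58)

```text
time_s: 25.17
eef_pos: [0.4634, 0.3198, 0.0402]
ee_rot: [-3.127, -0.289, -0.004]
ft_force: [0.4, 0.7, -0.2]
grip_width: 0.0472
grip_force: 0.0
```

Request:
step_arm(targets=[0, 0, -0.2, -0.2, 0, 0, 0, 0, 0, 0, 0, 0, 0, 0, 0, 0, 0, 0, 0, 0, 0, 0, 0, 0, 0, 0, 0, 0, 0, 0, 0, 0, 0, 0, 0, 0, 0, 0, 0, 0, 0, 0, 0, 0, 0, 0, 0, 0, 0, 0, 0, 0, 0, 0, 0])

```text
time_s: 26.08
eef_pos: [0.462, 0.318, 0.0368]
ee_rot: [-3.127, -0.291, -0.001]
ft_force: [-1.6, 1.7, 5.4]
grip_width: 0.0156
grip_force: 58.0
```

Request:
step_arm(targets=[0, 0, 0, 2, 0, 0, 0, 0, 3.5, 0, 0, 0, 0, 3.5, 0, 0, 0.8, -3, 2, -2, 0, 1, -4, 0, -2, 0, 1, -4, 0, -2, 0, 1, -4, 0, -2, 0, 1, -4, 0, -2, 0, 1, -4, 0, -2, 0, 1, -4, 0, -0.6, 0, 1, -4, 0, 0, 0, 1, -4, 0, 0])

```text
time_s: 27.08
eef_pos: [0.5486, -0.035, 0.1454]
ee_rot: [3.141, -0.055, -0.005]
ft_force: [0.1, 0.1, -3.5]
grip_width: 0.0154
grip_force: 58.0
```

Request:
step_arm(targets=[0, 0.87, -4, 0, 0, 0, 0, -2, 0, 0, 0, 0, 0, -3, 0, 0, 0, 0, -1, 0, 0, 0, 0, 0, 0, 0, 0, 0, 0, 0, 0, 0, 0, 0, 0])

```text
time_s: 27.67
eef_pos: [0.5588, -0.0913, 0.1067]
ee_rot: [-3.141, 0.052, 0.0]
ft_force: [-0.2, 0.9, -3.7]
grip_width: 0.0154
grip_force: 58.0
```

```bash
cat > place.py <<'E'
from carts import *
import sys
y0=float(sys.argv[1]);x0=float(sys.argv[2])
s=status.sense();print(s['eef_pos'],toolyaw(),s['grip_width'])
i,W,P,d=grab('wrist');p=W.reshape(-1,3);save('w%d.png'%(s['time_s']*100),i)
q=p[sel(p,(.49,.68),(y0-.0365,y0+.0365),(.0215,.03))];print('bay walls',*rect(q),len(q))
for lo,hi in [(.028,.036),(.04,.06),(.06,.075),(.075,.09),(.09,.105),(.105,.12),(.12,.135),(.135,.15)]:
    q=p[sel(p,(x0-.085,x0+.085),(y0-.04,y0+.04),(lo,hi))]
    if len(q)>60: print(lo,*rect(q),len(q),'zmed',np.median(q[:,2]).round(4))
E
python3 place.py -.0915 .577
```

```text
[ 0.55875653 -0.09126907  0.10674453] -91.88197333731878 0.015424416911320259
bay walls [587.8 -92.5] [130.1  64.2] -2.1 1186
0.09 [577.2 -92.6] [130.2  44.5] -1.7 8971 zmed 0.1042
0.105 [578.4 -92. ] [126.   40.9] -1.8 4550 zmed 0.1055
0.12 [549.6 -96.8] [49.8 38.1] 14.3 3733 zmed 0.1283
0.135 [560. -92.] [40.  18.1] 88.4 1032 zmed 0.1428
```

```bash
ls pics
```

```text
o.png
scene0.png
scene4.png
scene6.png
side0.png
side1.png
side4.png
side6.png
w2766.png
wrist0.png
wrist1.png
wrist2.png
wrist3.png
wrist4.png
wrist5.png
wrist7.png
```

Request:
step_arm(targets=[0, 0, 0, -2, 0, 0, 0, 0, -2, 0, 0, 0, 0, -1, 0, 0, 0, 0, -0.6, 0, 0, 0, 0, -0.2, 0, 0, 0, 0, 0, 0, 0, 0, 0, 0, 0])

```text
time_s: 28.3
eef_pos: [0.5595, -0.0927, 0.0494]
ee_rot: [3.141, -0.054, 0.003]
ft_force: [-0.4, -0.7, -2.6]
grip_width: 0.0157
grip_force: 58.0
```

Request:
step_arm(targets=[0, 0, 0, -0.1, 0, 0, 0, 0, 0, 0, 0.5, 0, 0, 0, 0, 0.5, 0, 0, 0, 0, 0.5, 0, 0, 0, 0, 0.5, 0, 0, 0, 0, 0.5, 0, 0, 0, 0, 0.5, 0, 0, 1, 0, 0.5, 0, 0, 4, 0, 0.5, 0, 0, 4, 0, 0.5, 0, 0, 4, 0, 0.5, -1, 3, 0, 0])

```text
time_s: 29.3
eef_pos: [0.5552, -0.0703, 0.1858]
ee_rot: [3.135, -0.069, 0.027]
ft_force: [2.6, -1.2, 0.3]
grip_width: 0.0466
grip_force: 0.0
```

Request:
step_arm(targets=[0.5, -1.2, 3.6, 0, 0, 0.5, -1.2, 3.6, 0, 0, 0.5, -1.2, 3.6, 0, 1, 0.5, -1.2, 3.6, 0, 1, 0.5, -1.2, 3.6, 0, 1.2, 0.5, -1.2, 3.6, 0, 0, 0.5, -1.2, 3.6, 0, 0, 0.5, -1.2, 3.6, 0, 0, 0.5, -0.5, 1.3, 0, 0, 0.5, 0, 0, 0, 0, 0.5, 0, 0, 0, 0, 0.5, 0, 0, 0, 0])

```text
time_s: 30.3
eef_pos: [0.4482, 0.2368, 0.1779]
ee_rot: [3.141, 0.03, 0.001]
ft_force: [-0.3, -0.3, -0.4]
grip_width: 0.0469
grip_force: 0.0
```

```bash
python3 - <<'E'
from carts import *
carts()
for n in ['scene','side']:
    i,W,P,d=grab(n);p=W.reshape(-1,3)
    for z in [(.04,.052),(.06,.075)]:
        q=p[sel(p,(.5,.66),(-.13,-.05),z)]
        if len(q)>5: print(n,'cy placed',z,*rect(q),np.median(q[:,2]))
E
```

```text
scene yellow col [470.5 239.6] [121.2  43.7] 0.3
   ridge [438.4 240. ] [50.9 18.4] -1.3
   label [460.3 243. ] [122.7  41.8] 3.3 [0.4952 0.2433]
side yellow col [464.7 232.2] [119.1  42.2] 0.5
   ridge [433.9 235.3] [48.8 21.5] -2.7
   label [494.  238.6] [46.9 40.9] -1.4 [0.4944 0.24  ]
wrist yellow col [465.7 238.8] [112.1  43.7] 1.4
   ridge [435.8 238.3] [48.2 15.3] 1.2
   label [463.3 236.7] [133.1  40.4] 1.1 [0.4935 0.2393]
[0.4483 0.2366 0.1777] -88.98 0.04708114963624478
scene cy placed (0.04, 0.052) [579.7 -91.1] [135.5  43.9] -1.8 0.047575700979599345
scene cy placed (0.06, 0.075) [550.  -90.1] [51.3 15.6] -2.3 0.07113101852611964
side cy placed (0.04, 0.052) [575.3 -96.2] [134.9  46.9] -1.4 0.04514714455254909
side cy placed (0.06, 0.075) [546.  -94.5] [49.5 19.4] 0.4 0.06785207210978794
```

Request:
step_arm(targets=[0.5, 0, 0.2, -3, 0, 0.5, 0, 0, -4, 0, 0.5, 0, 0, -4, 0, 0.5, 0, 0, -2, 0, 0.5, 0, 0, -0.8, 0, 0.5, 0, 0, -0.2, 0, 0.5, 0, 0, 0, 0, 0.5, 0, 0, 0, 0])

```text
time_s: 31.22
eef_pos: [0.4488, 0.2407, 0.0388]
ee_rot: [-3.14, -0.032, -0.004]
ft_force: [-0.0, 0.1, 0.1]
grip_width: 0.0468
grip_force: 0.0
```

Request:
step_arm(targets=[0, 0, 0, 0, 0, 0, 0, 0, 0, 0, 0, 0, 0, 0, 0, 0, 0, 0, 0, 0, 0, 0, 0, 0, 0, 0, 0, 0, 0, 0, 0, 0, 0, 0, 0, 0, 0, 0, 0, 0, 0, 0, 0, 0, 0, 0, 0, 0, 0, 0, 0, 0, 0, 0, 0])

```text
time_s: 32.13
eef_pos: [0.4475, 0.24, 0.0376]
ee_rot: [3.141, 0.032, -0.0]
ft_force: [-1.1, -2.5, 5.4]
grip_width: 0.0155
grip_force: 58.0
```

Request:
step_arm(targets=[0, 0, 0, 2, 0, 0, 0, 0, 3, 0, 0, 0, 0, 2, 0, 0, 1.8, -2.1, 0, -1, 0, 2.5, -3.5, 0, -1, 0, 2.5, -3.5, 0, -1, 0, 2.5, -3.5, 0, 0, 0, 2.5, -3.5, 0, 0, 0, 0, 0, 0, 0, 0, 0, 0, 0, 0, 0, 0, 0, 0, 0, 0, 0, 0, 0, 0])

```text
time_s: 33.13
eef_pos: [0.5611, 0.0859, 0.1068]
ee_rot: [-3.14, 0.045, 0.003]
ft_force: [-0.7, 0.4, -3.0]
grip_width: 0.0155
grip_force: 57.9
```

```bash
python3 place.py .0785 .5835
```

```text
[0.56112992 0.08587098 0.10684816] -91.6519706255615 0.01546946084155769
bay walls [575.1  74.6] [170.5  63.9] 0.4 1979
0.09 [579.4  84.7] [129.7  44.6] -1.6 11711 zmed 0.1038
0.105 [579.9  84.7] [125.   39.3] -1.7 1691 zmed 0.1056
0.12 [550.5  81.7] [48.9 38.8] 9.3 3680 zmed 0.1276
0.135 [562.   85.2] [40.  19.1] 88.6 1038 zmed 0.1429
```

Request:
step_arm(targets=[0, 0.4, -0.7, 0, -0.4, 0, 0, 0, 0, 0, 0, 0, 0, 0, 0, 0, 0, 0, 0, 0])

```text
time_s: 33.52
eef_pos: [0.5664, 0.077, 0.1075]
ee_rot: [-3.141, 0.06, -0.0]
ft_force: [-0.6, 0.0, -2.1]
grip_width: 0.0157
grip_force: 57.9
```

```bash
python3 place.py .078 .5835
```

```text
[0.5663628  0.076973   0.10753666] -92.18760442050672 0.01567583062406092
bay walls [592.5  77.6] [132.3  63.9] -2.2 1413
0.09 [584.6  75.7] [129.8  44.7] -2.2 8288 zmed 0.1043
0.105 [585.3  74.8] [127.4  41.5] -1.3 5069 zmed 0.1055
0.12 [554.8  76.8] [47.9 39.5] -2.0 3694 zmed 0.1283
0.135 [567.3  76.4] [40.1 18.6] 87.5 995 zmed 0.1429
```

Request:
step_arm(targets=[0, -0.1, 0.2, -2, 0, 0, 0, 0, -2, 0, 0, 0, 0, -1, 0, 0, 0, 0, -0.6, 0, 0, 0, 0, -0.35, 0, 0, 0, 0, 0, 0, 0, 0, 0, 0, 0])

```text
time_s: 34.15
eef_pos: [0.5644, 0.0785, 0.0494]
ee_rot: [-3.141, 0.061, 0.003]
ft_force: [-3.9, -0.8, 7.9]
grip_width: 0.0151
grip_force: 58.0
```

Request:
step_arm(targets=[0.5, 0, 0, 0, 0, 0.5, 0, 0, 0, 0, 0.5, 0, 0, 0, 0, 0.5, 0, 0, 0, 0, 0.5, 0, 0, 0, 0, 0.5, 0, 0, 0.5, 0, 0.5, 0, 0, 3, 0, 0.5, 0, 0, 4, 0, 0.5, -2, 0, 4, 0, 0.5, -3, -3, 4, 0, 0.5, -3, -4, 2, 0, 0.5, 0, 0, 0, 0])

```text
time_s: 35.15
eef_pos: [0.4999, 0.0203, 0.2082]
ee_rot: [3.138, -0.071, 0.005]
ft_force: [-0.5, -0.7, -0.7]
grip_width: 0.0473
grip_force: 0.0
```

Request:
step_arm(targets=[0.5, 0, 0, 0, 0, 0.5, 0, 0, 0, 0, 0.5, 0, 0, 0, 0, 0.5, 0, 0, 0, 0])

```text
time_s: 35.48
eef_pos: [0.5023, 0.0274, 0.2034]
ee_rot: [-3.141, 0.058, 0.002]
ft_force: [-0.0, 0.3, -0.3]
grip_width: 0.0474
grip_force: 0.0
```

```bash
python3 - <<'E'
from fit import *
print(status.sense()['eef_pos'])
for n in ['wrist','scene','side']:
    i,W,P,d=grab(n);p=W.reshape(-1,3);save(n+'9.png',i)
    for nm,x,y,z in [('cyan top',(.5,.66),(-.13,-.05),(.04,.052)),('cyan ridge',(.5,.66),(-.13,-.05),(.06,.075)),('yel top',(.5,.66),(.04,.12),(.04,.052)),('yel ridge',(.5,.66),(.04,.12),(.06,.075)),('bayM',(.495,.67),(-.0435,.0295),(.0215,.03)),
      ('scanner',(.36,.52),(-.31,-.17),(.108,.13)),('brush top',(.58,.69),(-.335,-.25),(.172,.19)),('brush mid',(.58,.69),(-.335,-.25),(.09,.11)),('cup',(.42,.56),(-.48,-.35),(.062,.08))]:
        q=p[sel(p,x,y,z)]
        if len(q)>20: print(n,nm,*rect(q),np.median(q[:,2]).round(4))
E
```

```text
[0.50228547 0.0274015  0.20344548]
wrist cyan top [576.2 -93.7] [134.4  45.3] -1.9 0.0466
wrist cyan ridge [547.9 -92.5] [47.  16.6] -2.3 0.0701
wrist yel top [580.2  77.2] [134.1  44.5] -2.2 0.0466
wrist yel ridge [552.2  78.3] [47.2 16.5] -2.1 0.0702
wrist bayM [580.6  -7.6] [152.5  63.8] -2.0 0.0262
wrist scanner [ 446.9 -219. ] [68.9 21.8] 14.9 0.1131
scene cyan top [579.8 -91.1] [138.2  43.9] -1.9 0.0475
scene cyan ridge [550.9 -89.6] [49.8 15.9] -5.0 0.071
scene yel top [584.4  79.8] [135.5  45. ] -2.3 0.0476
scene yel ridge [552.6  80.3] [55.5 16.3] -3.8 0.0699
scene bayM [581.3  -6.5] [172.3  70.5] -0.6 0.0259
scene scanner [ 440.4 -240. ] [113.4  36.7] 30.1 0.1176
scene brush top [ 635.2 -287.1] [18.9 17.4] -14.1 0.1801
scene brush mid [ 639.2 -288.2] [20.5 13.3] 81.4 0.0991
scene cup [ 489.9 -409.4] [86.8 82. ] -0.4 0.0688
side cyan top [575. -95.] [136.5  48.2] -2.6 0.045
side cyan ridge [546.2 -95.3] [46.4 17.2] -3.6 0.0683
side yel top [579.4  75.9] [133.7  48.6] -1.3 0.045
side yel ridge [550.2  76.9] [48.5 20.8] -3.3 0.0675
side bayM [579.8  -7.9] [155.5  70.4] 0.7 0.0244
side scanner [ 432.9 -246. ] [105.3  36.6] 29.6 0.1157
side brush top [ 631.  -291.2] [18.9 17.6] 52.1 0.1782
side brush mid [ 626.8 -294.5] [19.8 12.1] -58.0 0.0992
side cup [ 488.7 -414.1] [83.5 81.5] 15.4 0.068
```

View pics/side9.png

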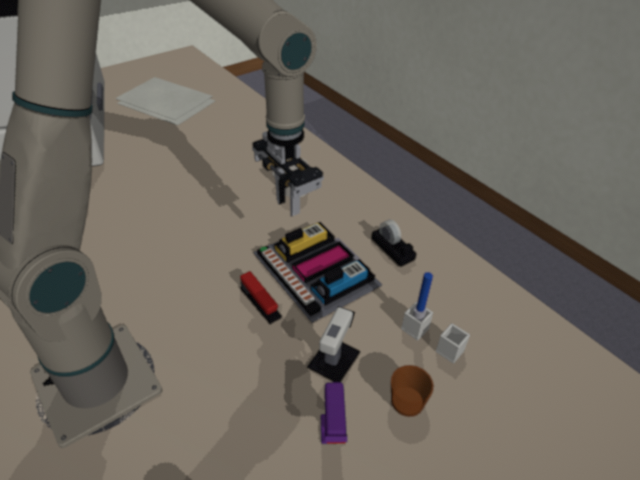

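Picture: yellow (303,240) and cyan (342,278) lie in their bays, the scanner stands on its pad (335,335), the brush is in its stand (420,310), and the cup hasn't moved (410,390). The measurements agree, so I'm handing the job in.

```bash
python3 -c "
from h import *
print(job.finish_job())"
```

```text
the job is handed in; nothing more can be done
None
```

The job is handed in, though the system gave no verdict: brush dipped, strip wiped and brush back in its stand, cyan and yellow scanned and lying flat in their own bays (no magenta cartridge was there), and the scanner back on its pad.

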